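# Find the lid that fits the storage jar

### The arm

A 6-joint arm with a two-finger parallel gripper is mounted at the origin on the work surface. World frame = base frame: x ahead of the robot, y to its left, z up, the work surface at z = 0. Lengths are in m, angles in rad, forces in N, time in s.
With the tool pointing down it reaches from about 0.375 to 0.975 m from the base axis. Payload 3.8 kg.
Tool frame: the origin (TCP) lies midway between the tips of the shut fingers; the grasp point (between the pads) lies 19 mm behind it; z points along the fingers, y is the line along which they close (so a half turn about z gives the same grasp; the last joint's range is limited). The gripper opens to 85 mm and grips with 20 to 120 N. Pads are 22 mm wide; open, the fingers measure 114 mm over their backs; the gripper's body (76 mm by 85 mm) begins 54 mm behind the grasp point. The pads swing forward as they close: fully open they stand 13 mm farther back than shut.
Start: joints at [1.098, 0.264, 1.604, -0, 1.274, -0.037], TCP at [0.285, 0.612, 0.231] pointing down, gripper open.
Joint ranges: [-2.63, 2.63], [-0.94, 2.18], [0.31, 2.57], [-1.31, 4.45], [0, 2.66], [-2.55, 2.55]. Speed limits (rad/s): [2.57, 2.57, 3.14, 3.14, 3.14, 3.14].

### API

Orientations are given as a rotation vector (axis times angle).
In Python, from workcell import bot gives the robot as it stands.
- The arm moves only by the tool jog_arm, never from a script. Its argument "motion" is a list of rows, each a list of 5 numbers: the opening, from -1 (shut) to 1 (fully open), then the shift along the tool's x, y, z in mm, then the turn about the tool's z in degrees. In form: [[claw, x, y, z, twist], ...]. A call has 1 to 10 rows; each row shifts and turns the commanded pose from where the row before left it, along the tool's axes as they then stand; what a row does not reach is not made up. A row lasts 1/12 s, in which the tool goes at most 41.7 mm and 7.16 degrees, less where a joint would pass 70% of its speed; a pose out of reach is approached as far as the arm can. A call with a gripper value outside its range is refused whole. The fingers move at their own pace and stop on an object; "force" is the grip in N (left out, the last holds). Time passes only in rows, so rows that do not move let the fingers close. It gives the time, the measured TCP pose, the force, the opening and the grip force at its end, in the units of the state.
- bot.read_state(): the state, without advancing time (a new reading comes with each control period).
- bot.read_camera(name): name is "scene" or "top" or "wrist"; returns (picture, depth): 480x640x3 uint8, red, green, blue; 480x640 float32, m along the optical axis (not along the pixel's ray), 0 where there is no reading.
- bot.get_calibration(name): a dict with "vfov" (degrees; the focal length in pixels is half the picture's height over the tangent of half this angle, whatever the lens; pixels are square), "cx", "cy" (the principal point, pixels), "dist" ([k1, k2, p1, p2, k3] as OpenCV has them; the pictures are not rectified), "rvec" (rotation vector, rad) and "tvec" (3), from world to camera coordinates, as OpenCV has them; the wrist camera has in their place "tool_from_camera" (4x4, takes a point from camera to tool coordinates, whose origin is the TCP and whose axes are the flange's). Camera axes: x right, y down, z forward; pixel columns grow to the right and rows downward; lengths in m; the calibration is good to about 2 mm. A picture is of the moment at which its call begins: read the wrist's pose just before it. get_calibration takes no time and is no camera call.
- bot.finish_job(): hands the job in; it is judged then, once.
The state is a dict: "time": time; "q": joint angles; "joint_vel": joint speeds; "joint_torque": joint torques, N m; "tool_pos": TCP position; "tcp_rot": TCP orientation; "wrist_force": force on the tool from outside, world axes, zero at the start; "torque": the same for the moment, N m; "width": opening from 0.0 (shut) to 1.0 (fully open); "grip_force": force on a finger pad.
Only numpy, scipy, OpenCV 4.12 (cv2) and the standard library are available. Lean on these libraries where they do the work, as an engineer would, in place of code of your own. Each camera call takes 0.05 s, during which the arm holds its last target. There are 200 camera calls.

### The job

One of the two red lids on the grey mat fits the jar in the white jar holder; they look alike, so try them on its thread. Leave the jar closed with the lid that screws fully home, and put the other one in the blue tub for odd lids. If a lid binds or has reached its end, do not force it: the jar must not be wrenched round in the holder's jaws, and the other kitchen things stay where they are.

Things in the scene. Friction and masses are not known exactly. Their poses are not given: they have to be found in the camera images.
- lid_a: red plastic screw lid, one of two that look alike. Fluted skirt 66 mm across, 25.5 mm high, open below; on top a straight grip bar 46 mm long (along its x), 14 mm wide (its y), 22 mm high, its top 47.5 mm above the skirt's lower edge. About 60 g. Lies right way up on the mat. Origin: centre of the skirt's lower edge, z up
- lid_b: red plastic screw lid, the other of the two. Fluted skirt 66 mm across, 25.5 mm high, open below; on top a straight grip bar 46 mm long (along its x), 14 mm wide (its y), 22 mm high, its top 47.5 mm above the skirt's lower edge. About 60 g. Lies right way up on the mat. Origin: centre of the skirt's lower edge, z up
- holder: white suction-foot jar holder fixed to the worktop, base 170 x 105 mm, two rubber-lined jaws 60 mm high (along its x), screw knob towards its +x; it grips an open glass jar upright on its axis, rim 132 mm above the worktop, body 74 mm across, neck over the thread 58 mm. Origin: on the worktop at the jar's axis, z up. The jar slips round in the jaws at about 0.8 N m
- neck (a point): centre of the jar's rim, 132 mm above the worktop. Right-hand thread (clockwise from above tightens) with four starts 90 deg apart; where they point is not known. A lid set on top of the threads has its origin 116.5 to 122.5 mm above the worktop; pressed lightly and turned back (anticlockwise) it drops by about 6 mm into a start (a window some 15 deg wide) within 80 deg. Side play about 1.2 mm
- start (a point): where a lid's origin is when it has just dropped into a start of the thread: on the jar's axis, about 116 mm above the worktop. Turning clockwise from there sinks the lid 0.09 mm per deg; with a press of about 5 N it takes under 0.3 N m. The wrong lid starts as well but binds hard 25 to 45 deg later, some 3 mm down, its origin still 112.5 mm or more up; turned back to the start it lifts off
- home (a point): where the origin of the right lid is when fully home: on the jar's axis, 109.5 mm above the worktop. It comes to a hard stop there, about 80 deg after the start
- mat: grey rubber drying mat, 210 x 130 x 4 mm, fixed; the lids lie on it 110 mm apart along its x. Origin: centre of its underside
- tub: blue open plastic tub, 150 (x) x 140 (y) x 45 mm, 4 mm walls and floor, fixed, empty. Origin: centre of its underside
- jar_p (a joint): turn (rad) of the jar in the holder's jaws about the vertical, 0 at the start; two makes of jar occur and this is the one make (it stays 0 when the other make is in the holder)
- jar_q (a joint): the same for the other make of jar
- oil_bottle: amber glass oil bottle, 60 mm across, 200 mm tall, a bystander. Origin: centre of its underside
- pepper_mill: dark wooden pepper mill, 54 mm across, 139 mm tall, a bystander. Origin: centre of its underside
- mug: white mug, 80 mm across, 90 mm tall, handle towards its +y, a bystander. Origin: centre of its underside
- spice_jar: small spice jar with a green cap, 42 mm across, 75 mm tall, a bystander. Origin: centre of its underside
- salt_jar: small jar with a black cap, 42 mm across, 75 mm tall, a bystander. Origin: centre of its underside
- egg_timer: yellow egg timer, 58 mm across, 55 mm tall, a bystander. Origin: centre of its underside
- wooden_spoon: wooden spoon lying flat, 220 mm long along its x, a bystander. Origin: centre of its underside
There are look-alikes about, which are no part of the job. Leave any pink or turquoise look-alike of the lid_b alone.

How it is judged:
By the outcome, as a careful person would: the job done as asked, in the order asked, and still so for the second after the job is handed in, with the robot touching nothing.
It also fails if it takes over 72 s, if anything falls off the work surface, if the arm or the gripper's body presses on something with over 40 N, if the wrist force passes 120 N, or if a joint passes its speed limit or range.

## Working session

There is one attempt and no reset: what is moved stays moved. The work goes in short steps, Python scripts to look and compute and a tool call to move; the robot and the scene stay as the last step left them, time stands still between calls to the robot, and variables do not carry over. Pictures are saved under pics/ and viewed, at most 10 in all, crops included, and the job is handed in when it is done.

Besides the shell and the picture viewer there is one more tool, called after "Call:" by a JSON object that holds its "name" and its "arguments". jog_arm: Moves the arm, as the interface text tells. Its arguments: {"type":"object","properties":{"motion":{"type":"array"},"force":{"type":"number"}},"required":["motion"]}

```bash
mkdir -p pics
cat > h.py <<'E'
import numpy as np, cv2
from workcell import bot
def K(c):
    f=240/np.tan(np.radians(c['vfov'])/2); return np.array([[f,0,c['cx']],[0,f,c['cy']],[0,0,1.]])
def campose(name,st=None):
    c=bot.get_calibration(name)
    if 'rvec' in c:
        R=cv2.Rodrigues(np.array(c['rvec'],float))[0]; t=np.array(c['tvec'],float).ravel()
        return c,R.T,-R.T@t
    T=np.array(c['tool_from_camera']); Rt=cv2.Rodrigues(np.array(st['tcp_rot'],float))[0]
    return c,Rt@T[:3,:3],Rt@T[:3,3]+np.array(st['tool_pos'])
def rays(name,uv,st=None):
    c,R,o=campose(name,st)
    p=cv2.undistortPoints(np.array(uv,float).reshape(-1,1,2),K(c),np.array(c['dist'],float)).reshape(-1,2)
    return o,np.c_[p,np.ones(len(p))]@R.T
def onplane(name,uv,z,st=None):
    o,d=rays(name,uv,st); return o+d*((z-o[2])/d[:,2])[:,None]
def blobs(im,lo,hi,amin=150):
    h=cv2.cvtColor(im,cv2.COLOR_RGB2HSV); m=cv2.inRange(h,np.array(lo),np.array(hi))
    n,l,s,c=cv2.connectedComponentsWithStats(m)
    return [(c[i],s[i],l==i) for i in range(1,n) if s[i][4]>=amin]
def snap(name,fn):
    st=bot.read_state(); im,d=bot.read_camera(name); cv2.imwrite('pics/'+fn,im[:,:,::-1]); np.savez('pics/'+fn+'.npz',im=im,d=d); return st,im,d
E
python3 - <<'E'
from h import *
for n in('top','scene'):
    st,im,d=snap(n,n+'0.png')
    c,R,o=campose(n); print(n,o.round(3),R[:,2].round(2),c['vfov'])
E
```

```text
top [0.308 0.    1.315] [ 0.16 -0.01 -0.99] 56.016967356836446
scene [1.132 0.425 0.84 ] [-0.6  -0.4  -0.69] 53.11768477755866
```

View pics/top0.png

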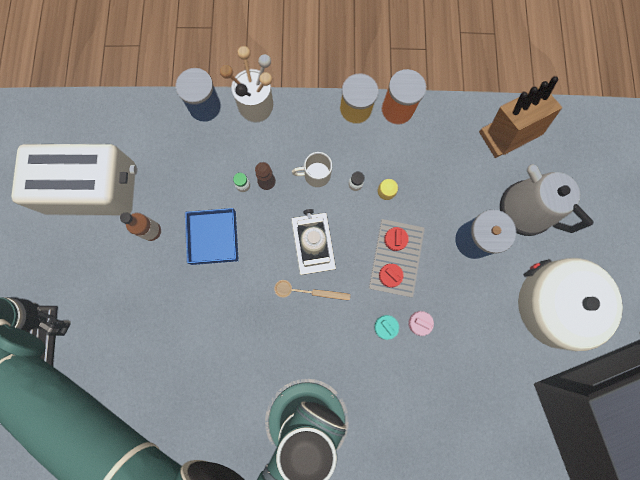

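View pics/scene0.png

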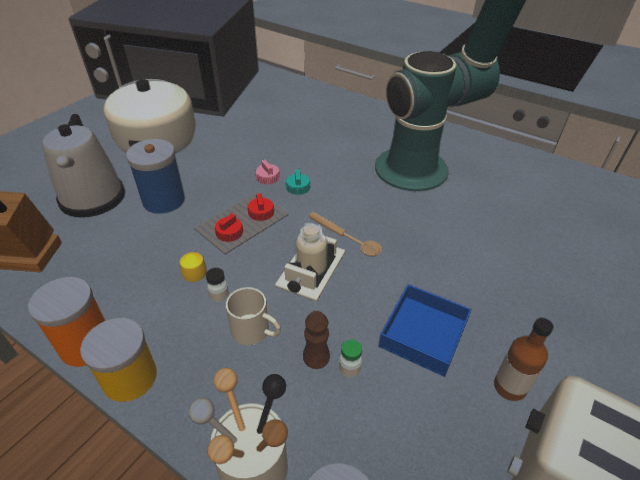

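The top view shows two red lids on the grey mat at (396,239) and (391,275). The turquoise lid (387,327) and the pink lid (421,324) are off the mat, so they are the look-alikes. The holder with the jar is at (313,240), the tub at (212,236), and the spoon at (312,291).

Run:
```python
from h import *
z=np.load('pics/top0.png.npz'); im,d=z['im'],z['d']
hsv=cv2.cvtColor(im,cv2.COLOR_RGB2HSV); print(hsv[239,388],hsv[275,384],hsv[324,412],hsv[240,211])
c,R,o=campose('top')
for cc,s,m in blobs(im,(0,150,90),(6,255,255))+blobs(im,(174,150,90),(180,255,255)):
    print('red',cc.round(1),s[4],onplane('top',[cc],.025)[0].round(4))
    ys,xs=np.nonzero(m); uv=np.c_[xs,ys].astype(float); _,dd=rays('top',uv); P=o+dd*d[ys,xs][:,None]
    k=(P[:,2]>.043)&(P[:,2]<.06)
    if k.sum()>5:
        ctr,size,ang=cv2.minAreaRect((P[k,:2]*1000).astype(np.float32)); print('  bar',k.sum(),ctr,size,ang,np.median(P[k,2]))
for cc,s,m in blobs(im,(105,150,60),(125,255,255),1200): print('blue',cc,s,onplane('top',[cc],.02)[0].round(4))
# jar: depth points near neck
ys,xs=np.mgrid[215:270,290:340]; ys=ys.ravel();xs=xs.ravel(); _,dd=rays('top',np.c_[xs,ys].astype(float)); P=o+dd*d[ys,xs][:,None]
print('hist',np.histogram(P[:,2],bins=np.arange(0,.15,.01))[0])
k=(P[:,2]>.115)&(P[:,2]<.145); print(k.sum(),P[k].mean(0),cv2.minEnclosingCircle((P[k,:2]*1000).astype(np.float32)))
m=cv2.resize(im[200:350,270:450],None,fx=4,fy=4,interpolation=cv2.INTER_CUBIC); cv2.imwrite('pics/crop1.png',m[:,:,::-1])
```

```text
[  1 152 215] [  1 151 214] [168  37 219] [107 133 207]
red [396.2 238.6] 359 [ 0.5179 -0.2548  0.025 ]
  bar 64 (520.1914672851562, -255.84107971191406) (13.440957069396973, 45.485897064208984) 85.62187194824219 0.05042663932158187
red [391.3 274.8] 339 [ 0.4126 -0.239   0.025 ]
  bar 69 (411.55279541015625, -239.56202697753906) (45.961822509765625, 14.297431945800781) 42.5704345703125 0.05085058348108884
hist [413 780  38  38  59 286 110   6  21 101 170  18 140 118]
269 [ 0.50306936 -0.01327924  0.12886555] ((504.13287353515625, -13.360189437866211), 28.20060157775879)
```

View pics/crop1.png

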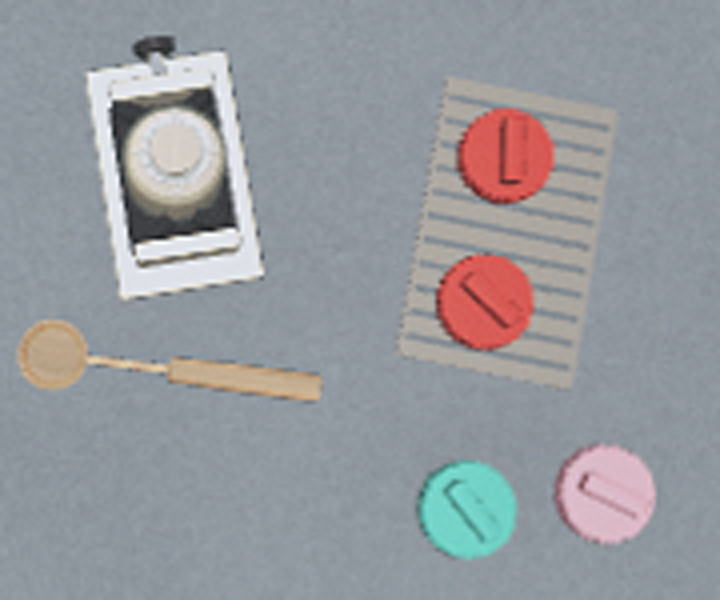

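The crop confirms the two red lids on the mat: upper bar along x, lower bar at about 45°. The turquoise and pink lids lie off the mat. The lids measure 109.8 mm apart (110 expected), and the neck radius is 28.2 mm (29 expected).

```bash
cat >> h.py <<'E'
def need(st,x,y,z,psi):
    "shift in tool axes (mm) and twist (deg) to TCP x,y,z with tool x at world angle psi (mod 180)"
    R=cv2.Rodrigues(np.array(st['tcp_rot'],float))[0]; p0=np.degrees(np.arctan2(R[1,0],R[0,0]))
    tw=-(psi-p0); tw=(tw+90)%180-90
    return (R.T@(np.array([x,y,z])-st['tool_pos'])*1000).round(1),round(tw,1)
def brief(st):
    R=cv2.Rodrigues(np.array(st['tcp_rot'],float))[0]
    print('t',round(st['time'],2),'tcp',np.round(st['tool_pos'],4),'psi',round(np.degrees(np.arctan2(R[1,0],R[0,0])),1),'tilt',R[2,2].round(4),'q',np.round(st['q'],2),'F',np.round(st['wrist_force'],1),'M',np.round(st['torque'],2),'w',round(st['width'],3),'g',round(st['grip_force'],1))
E
python3 - <<'E'
from h import *
st=bot.read_state(); brief(st); print(np.round(bot.get_calibration('wrist')['tool_from_camera'],3),bot.get_calibration('wrist')['vfov'])
print(need(st,.48,-.0134,.28,20))
print(need(st,.46,-.245,.25,20))
z=np.load('pics/top0.png.npz'); im=z['im']
for cc,s,m in blobs(im,(103,100,60),(118,255,255),500): print('blue',cc,s,onplane('top',[cc],.02)[0].round(4))
E
```

```text
t 0.1 tcp [0.2846 0.6113 0.2301] psi 155.0 tilt -1.0 q [ 1.1   0.26  1.61  0.    1.27 -0.04] F [-0.3 -0.2  0.8] M [ 0.02  0.01 -0.02] w 0.995 g 0.0
[[ 0.    -0.955 -0.297  0.076]
 [ 1.     0.001 -0.001  0.001]
 [ 0.001 -0.297  0.955 -0.142]
 [ 0.     0.     0.     1.   ]] 60.30813014811183
(array([-440.8, -484. ,  -49. ]), np.float64(-45.0))
(array([-520.4, -702.3,  -18.5]), np.float64(-45.0))
blue [210.97390007 235.98620433] [ 185  208   53   57 2682] [0.5191 0.2839 0.02  ]
```

Call:
{"name": "jog_arm", "arguments": {"motion": [[1,-27,-29,-9,0],[1,-27,-29,-9,0],[1,-27.5,-30.5,-6,0],[1,-28,-30.5,-5,0],[1,-28,-30.5,-4,0],[1,-28,-30.5,-4,0],[1,-28,-30.5,-3,0],[1,-28,-30.5,-3,0],[1,-28,-30.5,-3,0],[1,-28,-30.5,-3,0]]}}

```text
time: 0.93
tool_pos: [0.4088, 0.219, 0.2801]
tcp_rot: [-0.678, -3.067, 0.0]
wrist_force: [1.4, 0.1, 0.3]
width: 1.006
grip_force: 0.0
```

Call:
{"name": "jog_arm", "arguments": {"motion": [[1,-28,-30.5,0,0],[1,-28,-30.5,0,0],[1,-28,-30.5,0,0],[1,-28,-30.5,0,0],[1,-28,-30.5,0,0],[1,-23,-31,0,0],[1,0,0,0,0],[1,0,0,0,0]]}}

```text
time: 1.6
tool_pos: [0.4791, -0.0161, 0.2797]
tcp_rot: [-0.686, -3.064, 0.0]
wrist_force: [0.2, 0.7, -0.3]
width: 0.999
grip_force: 0.0
```

Run:
```python
from h import *
st,im,d=snap('wrist','w1.png'); brief(st)
c,R,o=campose('wrist',st)
ys,xs=np.mgrid[0:480:2,0:640:2]; ys=ys.ravel();xs=xs.ravel(); _,dd=rays('wrist',np.c_[xs,ys].astype(float),st); P=o+dd*d[ys,xs][:,None]
k=(P[:,2]>.12)&(P[:,2]<.14)&(np.hypot(P[:,0]-.503,P[:,1]+.013)<.045); print(k.sum(),np.median(P[k,2]),P[k].mean(0),cv2.minEnclosingCircle((P[k,:2]*1000).astype(np.float32)),cv2.fitEllipse(cv2.convexHull((P[k,:2]*1000).astype(np.float32))))
print(need(st,.4116,-.2396,.20,42.6))
```

```text
t 1.6 tcp [ 0.4791 -0.0161  0.2797] psi 154.8 tilt -1.0 q [-0.09 -0.14  1.94  0.    1.34 -1.22] F [ 0.2  0.7 -0.3] M [ 0.    0.01 -0.  ] w 0.999 g 0.0
791 0.13076658299597332 [ 0.50137209 -0.01086831  0.12962304] ((503.1922607421875, -11.65408706665039), 24.567995071411133) ((503.0456237792969, -11.54893684387207), (47.318702697753906, 48.50739288330078), 68.180419921875)
(array([ -34.4, -230.9,   79.7]), np.float64(-67.8))
```

View pics/w1.png

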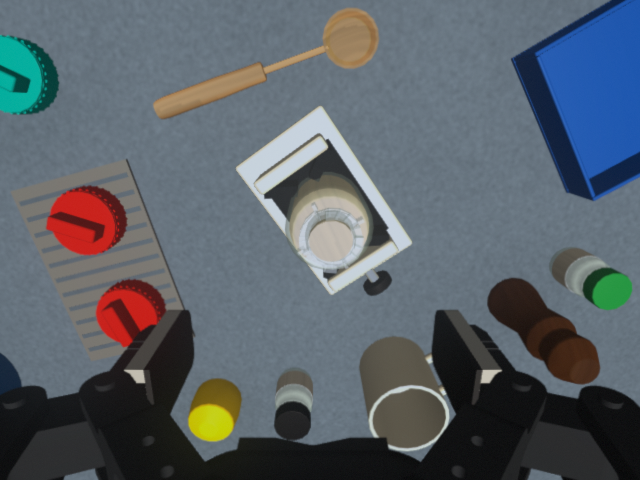

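The wrist view shows the jar neck ring centred at (332,240), the lids at (88,220) and (130,314), and the pink and turquoise ones away from the mat. I'll go to the 45° lid first.

Call:
{"name": "jog_arm", "arguments": {"motion": [[1,0,0,0,7],[1,0,0,0,7],[1,0,0,0,7],[1,0,0,0,7],[1,0,0,0,7],[1,0,0,0,7],[1,0,0,0,7],[1,0,0,0,7],[1,0,0,0,7],[1,0,0,0,7]]}}

```text
time: 2.48
tool_pos: [0.4788, -0.012, 0.28]
tcp_rot: [-2.318, -2.119, -0.0]
wrist_force: [-1.1, 0.0, -0.6]
width: 0.999
grip_force: 0.0
```

Call:
{"name": "jog_arm", "arguments": {"motion": [[1,0,0,0,7],[1,0,0,0,7],[1,0,0,0,7],[1,0,0,0,7],[1,0,0,0,7],[1,0,0,0,7],[1,-33.5,19.8,0,0],[1,-33.5,19.8,0,0],[1,-33.5,19.8,0,0],[1,-33.5,19.8,0,0]]}}

```text
time: 3.32
tool_pos: [0.4351, -0.1624, 0.2802]
tcp_rot: [-2.92, -1.159, -0.001]
wrist_force: [1.0, 0.2, 0.1]
width: 0.999
grip_force: 0.0
```

Call:
{"name": "jog_arm", "arguments": {"motion": [[1,-33.5,19.8,10,0],[1,-33.5,19.8,10,0],[1,0,0,30,0],[1,0,0,30,0],[1,0,0,0,0],[1,0,0,0,0]]}}

```text
time: 3.82
tool_pos: [0.4123, -0.2359, 0.1986]
tcp_rot: [-2.918, -1.153, 0.004]
wrist_force: [-0.1, -0.3, 0.5]
width: 0.996
grip_force: 0.0
```

```bash
cat >> h.py <<'E'
def lidpose(st,im,d,x,y,zt=.0515):
    c,R,o=campose('wrist',st)
    h=cv2.cvtColor(im,cv2.COLOR_RGB2HSV); m=(((h[...,0]<7)|(h[...,0]>173))&(h[...,1]>120)&(h[...,2]>60))
    ys,xs=np.nonzero(m); _,dd=rays('wrist',np.c_[xs,ys].astype(float),st); P=o+dd*d[ys,xs][:,None]
    P=P[np.hypot(P[:,0]-x,P[:,1]-y)<.045]; k=abs(P[:,2]-zt)<.006
    r=cv2.minAreaRect((P[k,:2]*1000).astype(np.float32))
    t=abs(P[:,2]-(zt-.022))<.004
    print('bar',k.sum(),r,'z',np.median(P[k,2]).round(4),'skirt circ',cv2.minEnclosingCircle((P[t,:2]*1000).astype(np.float32)))
E
python3 - <<'E'
from h import *
st,im,d=snap('wrist','w2.png'); brief(st)
lidpose(st,im,d,.4116,-.2396)
lidpose(st,im,d,.520,-.256)
E
```

```text
t 3.82 tcp [ 0.4123 -0.2359  0.1986] psi 43.1 tilt -1.0 q [-0.57 -0.09  2.05  0.    1.19  0.25] F [-0.1 -0.3  0.5] M [ 0.01 -0.02  0.  ] w 0.996 g 0.0
bar 1173 ((411.5906066894531, -236.98117065429688), (45.96563720703125, 14.03167724609375), 46.36664581298828) z 0.0511 skirt circ ((411.4673156738281, -236.9593963623047), 34.28615951538086)
bar 1468 ((517.9926147460938, -253.66128540039062), (14.739925384521484, 45.677921295166016), 87.04479217529297) z 0.0509 skirt circ ((517.996826171875, -254.22161865234375), 33.92622375488281)
```

Call:
{"name": "jog_arm", "arguments": {"motion": [[1,-1.2,0.3,30,-3.3],[1,0,0,35,0],[1,0,0,35,0],[1,0,0,30,0],[1,0,0,20,0],[1,0,0,14,0],[1,0,0,0,0],[-1,0,0,0,0],[-1,0,0,0,0],[-1,0,0,0,0]], "force": 50}}

```text
time: 4.7
tool_pos: [0.415, -0.24, 0.0387]
tcp_rot: [2.884, 1.236, 0.004]
wrist_force: [-0.1, 0.5, 0.8]
width: 0.601
grip_force: 0.0
```

Call:
{"name": "jog_arm", "arguments": {"motion": [[-1,0,0,0,0],[-1,0,0,0,0],[-1,0,0,0,0],[-1,0,0,0,0]]}}

```text
time: 5.03
tool_pos: [0.4135, -0.2397, 0.0373]
tcp_rot: [2.887, 1.235, 0.002]
wrist_force: [-0.4, 0.3, 4.8]
width: 0.15
grip_force: 50.3
```

Run:
```python
from h import *
brief(bot.read_state())
```

```text
t 5.03 tcp [ 0.4135 -0.2397  0.0373] psi 46.3 tilt -1.0 q [-0.58  0.1   2.19  0.    0.85  0.18] F [-0.4  0.3  4.8] M [ 0.15  0.09 -0.  ] w 0.15 g 50.3
```

Call:
{"name": "jog_arm", "arguments": {"motion": [[-1,0,0,-20,0],[-1,0,0,-40,0],[-1,0,0,-40,0],[-1,32,-13,-35,0],[-1,32.5,-13.3,-30,0],[-1,32.5,-13.3,0,0],[-1,32.5,-13.3,0,0],[-1,32.5,-13.3,0,0],[-1,32.5,-13.3,0,0],[-1,32.1,-13.3,0,0]]}}

```text
time: 5.87
tool_pos: [0.499, -0.0177, 0.193]
tcp_rot: [2.888, 1.235, 0.0]
wrist_force: [0.2, -0.6, 0.3]
width: 0.147
grip_force: 49.6
```

Call:
{"name": "jog_arm", "arguments": {"motion": [[-1,0,0,0,0],[-1,0,0,0,0],[-1,0,0,0,0]]}}

```text
time: 6.12
tool_pos: [0.4984, -0.0194, 0.1926]
tcp_rot: [-2.888, -1.237, 0.002]
wrist_force: [0.5, -1.0, -1.3]
width: 0.147
grip_force: 49.6
```

Run:
```python
from h import *
brief(bot.read_state())
st,im,d=snap('wrist','w3.png'); brief(st)
lidpose(st,im,d,st['tool_pos'][0],st['tool_pos'][1],.212)
print(need(st,.5033,-.0122,.2,46.3))
# rim in top view now?
```

```text
t 6.12 tcp [ 0.4984 -0.0194  0.1926] psi 46.4 tilt -1.0 q [-0.09 -0.04  2.02 -0.    1.17  0.67] F [ 0.5 -1.  -1.3] M [0.01 0.02 0.01] w 0.147 g 49.6
t 6.12 tcp [ 0.4984 -0.0194  0.1926] psi 46.4 tilt -1.0 q [-0.09 -0.04  2.02 -0.    1.17  0.67] F [ 0.5 -1.  -1.3] M [0.01 0.02 0.01] w 0.147 g 49.6
bar 3340 ((499.0029296875, -18.419790267944336), (40.13966369628906, 38.71588897705078), 89.91616821289062) z 0.2066 skirt circ ((500.11883544921875, -15.727581024169922), 30.729373931884766)
(array([ 8.5, -1.4, -7.5]), np.float64(0.1))
```

View pics/w3.png

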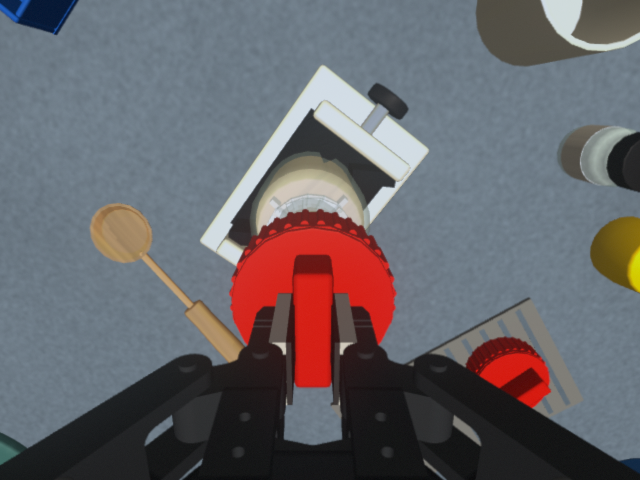

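The lid is held well: skirt at about (313,290), with its rim from x=231 to 395. The jar neck is partly visible behind it at (318,205). I'll fit the lid centre in the tool frame.

```bash
cat > held.py <<'E'
from h import *
from scipy.optimize import least_squares
def heldlid(f,st,dbar=.022):
    z=np.load(f); im,d=z['im'],z['d']
    c,R,o=campose('wrist',st); h=cv2.cvtColor(im,cv2.COLOR_RGB2HSV)
    m=(((h[...,0]<7)|(h[...,0]>173))&(h[...,1]>120)&(h[...,2]>60)).astype(np.uint8)
    m[:, :190]=0; m[:,450:]=0
    ys,xs=np.nonzero(m); _,dd=rays('wrist',np.c_[xs,ys].astype(float),st); P=o+dd*d[ys,xs][:,None]
    Rt=cv2.Rodrigues(np.array(st['tcp_rot'],float))[0]; Q=(P-st['tool_pos'])@Rt*1000
    hz,e=np.histogram(Q[:,2],bins=np.arange(-40,60,2)); print([(int(a),int(b)) for a,b in zip(e,hz) if b>60])
    zt=np.median(Q[(Q[:,2]>0)&(Q[:,2]<20),2]); bz=np.median(Q[Q[:,2]<-5,2]); 
    k=abs(Q[:,2]-zt)<3; S=Q[k,:2].astype(np.float32); b=Q[abs(Q[:,2]-bz)<3]
    hull=cv2.convexHull(S)[:,0]; hull=hull[hull[:,0]<5]
    r=least_squares(lambda p:np.hypot(hull[:,0]-p[0],hull[:,1]-p[1])-p[2],[0,0,33],loss='soft_l1')
    print('skirt top z',zt,'bar z',bz,'bar x range',np.percentile(b[:,0],[1,99]),'y',np.percentile(b[:,1],[1,99]),'circle',r.x.round(2),len(hull))
E
python3 - <<'E'
from held import *
st=bot.read_state(); heldlid('pics/w3.png.npz',st)
E
```

```text
[(-16, 1817), (-14, 2409), (-12, 145), (-10, 85), (-8, 137), (-6, 96), (-4, 95), (-2, 69), (0, 71), (2, 67), (6, 4208), (8, 4910), (10, 353), (12, 507), (14, 200), (16, 195), (18, 165), (20, 151), (22, 159), (24, 123), (26, 136), (28, 122), (30, 77)]
skirt top z 8.160029098859447 bar z -13.857036034534818 bar x range [-20.67893127  23.47583332] y [-6.72704794  6.56720225] circle [ 0.48 -0.31 33.4 ] 11
```

Call:
{"name": "jog_arm", "arguments": {"motion": [[-1,30,0,0,0],[-1,30,0,0,0],[-1,0,0,0,0],[-1,0,0,0,0],[-1,0,0,0,0]]}}

```text
time: 6.58
tool_pos: [0.5396, 0.0228, 0.1926]
tcp_rot: [-2.889, -1.234, 0.002]
wrist_force: [-1.0, -0.3, 0.6]
width: 0.149
grip_force: 49.5
```

Run:
```python
from h import *
ps=[];cs=[]
for i in range(5):
    st,im,d=snap('wrist',f'w4_{i}.png'); ps.append(st['tool_pos'])
    c,R,o=campose('wrist',st); Rt=cv2.Rodrigues(np.array(st['tcp_rot'],float))[0]
    ys,xs=np.mgrid[0:480,0:640]; ys=ys.ravel();xs=xs.ravel(); _,dd=rays('wrist',np.c_[xs,ys].astype(float),st); P=o+dd*d[ys,xs][:,None]
    k=(abs(P[:,2]-.132)<.007)&(np.hypot(P[:,0]-.5033,P[:,1]+.0125)<.04)
    Q=((P[k]-st['tool_pos'])@Rt*1000)
    e=cv2.fitEllipse(cv2.convexHull(Q[:,:2].astype(np.float32))); cs.append(e[0])
    print(k.sum(),np.round(st['tool_pos'],4),np.median(P[k,2]).round(4),np.round(e[0],2),np.round(e[1],1),np.round(cv2.minEnclosingCircle(Q[:,:2].astype(np.float32))[0],2))
p=np.mean(ps,0); print('mean pose',p.round(4),p.round(4)+0, 'jar in tool',np.mean(cs,0),'world',p[:2]+(Rt[:2,:2]@np.mean(cs,0))/1000)
```

```text
Traceback (most recent call last):
cv2.error: OpenCV(4.12.0) /io/opencv/modules/imgproc/src/shapedescr.cpp:356: error: (-215:Assertion failed) n >= 0 && (depth == CV_32F || depth == CV_32S) in function 'fitEllipseNoDirect'
```

View pics/w4_0.png

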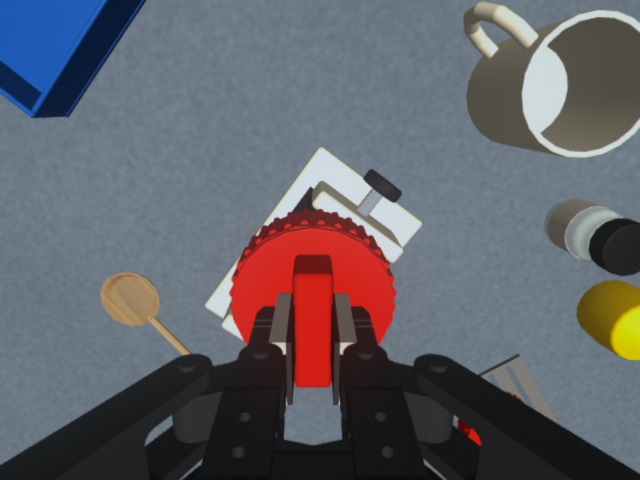

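Here the lid hides the jar, because image-up is tool +x. I'll move the other way.

Call:
{"name": "jog_arm", "arguments": {"motion": [[-1,-37,0,0,0],[-1,-37,0,0,0],[-1,-36,0,0,0],[-1,0,0,0,0],[-1,0,0,0,0],[-1,0,0,0,0]]}}

```text
time: 7.13
tool_pos: [0.4642, -0.0561, 0.1933]
tcp_rot: [2.889, 1.233, 0.002]
wrist_force: [-0.2, -0.4, -0.3]
width: 0.149
grip_force: 49.5
```

Run:
```python
from h import *
ps=[];cs=[]
for i in range(5):
    st,im,d=snap('wrist',f'w5_{i}.png'); ps.append(st['tool_pos'])
    c,R,o=campose('wrist',st); Rt=cv2.Rodrigues(np.array(st['tcp_rot'],float))[0]
    ys,xs=np.mgrid[0:480,0:640]; ys=ys.ravel();xs=xs.ravel(); _,dd=rays('wrist',np.c_[xs,ys].astype(float),st); P=o+dd*d[ys,xs][:,None]
    k=(abs(P[:,2]-.131)<.005)&(np.hypot(P[:,0]-.5033,P[:,1]+.0125)<.038)
    Q=((P[k]-st['tool_pos'])@Rt*1000)
    e=cv2.fitEllipse(cv2.convexHull(Q[:,:2].astype(np.float32))) if k.sum()>20 else ((0,0),(0,0)); cs.append(e[0])
    print(k.sum(),np.round(st['tool_pos'],4),np.round(e[0],2),np.round(e[1],1))
p=np.mean(ps,0); print('mean pose',p.round(4), 'jar in tool',np.mean(cs,0),'world',p[:2]+(Rt[:2,:2]@np.mean(cs,0))/1000)
cv2.imwrite('pics/c5.png',cv2.resize(im[60:300,170:490],None,fx=2,fy=2)[:,:,::-1])
```

```text
6702 [ 0.4642 -0.0561  0.1933] [58.91 -2.82] [48.4 48.5]
6701 [ 0.4647 -0.0557  0.1934] [58.28 -2.84] [48.3 48.5]
6668 [ 0.4649 -0.0554  0.1933] [58.06 -2.62] [48.3 48.5]
6667 [ 0.465  -0.0552  0.1932] [57.65 -2.53] [48.2 48.5]
6681 [ 0.465  -0.055   0.1931] [57.58 -2.42] [48.3 48.6]
mean pose [ 0.4647 -0.0555  0.1933] jar in tool [58.0976738  -2.64730859] world [ 0.5029049  -0.01158759]
```

View pics/c5.png

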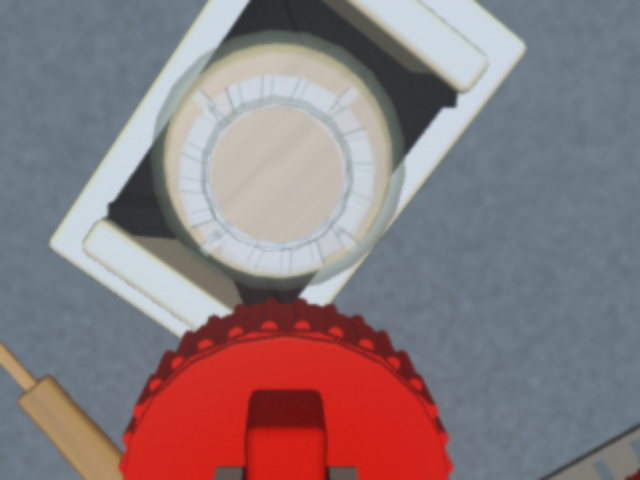

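The crop shows the neck ring centred at crop (278,175), clear of the held lid. The jar position agrees with the first wrist view. Now I'll move over the neck and descend.

Call:
{"name": "jog_arm", "arguments": {"motion": [[-1,29,-1.1,0,0],[-1,28,-1.1,0,0],[-1,0,0,15,0],[-1,0,0,10,0],[-1,0,0,6,0],[-1,0,0,3,0],[-1,0,0,0,0],[-1,0,0,0,0],[-1,0,0,0,0]]}}

```text
time: 8.13
tool_pos: [0.5023, -0.0131, 0.1596]
tcp_rot: [2.888, 1.235, 0.001]
wrist_force: [-0.1, 1.0, -1.2]
width: 0.147
grip_force: 49.5
```

Run:
```python
from h import *
brief(bot.read_state())
```

```text
t 8.13 tcp [ 0.5023 -0.0131  0.1596] psi 46.3 tilt -1.0 q [-0.08 -0.01  2.04 -0.    1.1   0.69] F [-0.1  1.  -1.2] M [-0.03  0.    0.02] w 0.147 g 49.5
```

Call:
{"name": "jog_arm", "arguments": {"motion": [[-1,0.4,0,2,0],[-1,0,0,1.5,0],[-1,0,0,0,0]]}}

```text
time: 8.38
tool_pos: [0.5024, -0.0126, 0.1555]
tcp_rot: [2.888, 1.235, 0.0]
wrist_force: [-0.9, 0.2, -0.2]
width: 0.151
grip_force: 49.5
```

Call:
{"name": "jog_arm", "arguments": {"motion": [[-1,0,0,1,0],[-1,0,0,1,0],[-1,0,0,0,0]]}}

```text
time: 8.63
tool_pos: [0.5026, -0.0124, 0.1535]
tcp_rot: [2.888, 1.236, 0.0]
wrist_force: [0.6, 0.4, -0.6]
width: 0.152
grip_force: 49.7
```

Call:
{"name": "jog_arm", "arguments": {"motion": [[-1,0,0,1,0],[-1,0,0,0.5,0],[-1,0,0,0,0]]}}

```text
time: 8.88
tool_pos: [0.5028, -0.0124, 0.1532]
tcp_rot: [2.888, 1.236, 0.001]
wrist_force: [-2.7, -0.1, 5.0]
width: 0.147
grip_force: 50.5
```

Call:
{"name": "jog_arm", "arguments": {"motion": [[-1,0,0,1,0],[-1,0,0,0,0]]}}

```text
time: 9.05
tool_pos: [0.5029, -0.0124, 0.153]
tcp_rot: [2.888, 1.236, 0.001]
wrist_force: [-4.3, 0.4, 9.9]
width: 0.148
grip_force: 51.1
```

Call:
{"name": "jog_arm", "arguments": {"motion": [[-1,0,0,0,-3],[-1,0,0,0,-3],[-1,0,0,0,-3],[-1,0,0,0,-1]]}}

```text
time: 9.38
tool_pos: [0.5038, -0.0122, 0.1537]
tcp_rot: [2.767, 1.485, 0.004]
wrist_force: [-2.7, 1.3, 12.3]
width: 0.147
grip_force: 51.2
```

Call:
{"name": "jog_arm", "arguments": {"motion": [[-1,0,0,0,-3],[-1,0,0,0,-3],[-1,0,0,0,-3],[-1,0,0,0,-1]]}}

```text
time: 9.72
tool_pos: [0.504, -0.0121, 0.1545]
tcp_rot: [2.627, 1.72, 0.005]
wrist_force: [-3.9, 1.9, 16.2]
width: 0.148
grip_force: 51.8
```

Call:
{"name": "jog_arm", "arguments": {"motion": [[-1,-0.2,-0.4,-0.7,-3],[-1,0,0,0,-3],[-1,0,0,0,-2]]}}

```text
time: 9.97
tool_pos: [0.5043, -0.0121, 0.1551]
tcp_rot: [2.5, 1.899, 0.007]
wrist_force: [-1.8, 2.2, 12.0]
width: 0.149
grip_force: 51.3
```

Call:
{"name": "jog_arm", "arguments": {"motion": [[-1,0,0,0,-3],[-1,0,0,0,-3],[-1,0,0,0,-2]]}}

```text
time: 10.22
tool_pos: [0.5049, -0.0114, 0.1548]
tcp_rot: [2.362, 2.068, 0.01]
wrist_force: [0.5, 3.7, 8.6]
width: 0.149
grip_force: 50.8
```

Call:
{"name": "jog_arm", "arguments": {"motion": [[-1,0,0,0.5,-3],[-1,0,0,0,-2],[-1,0,0,0,0]]}}

```text
time: 10.47
tool_pos: [0.5023, -0.0124, 0.1515]
tcp_rot: [2.271, 2.17, 0.001]
wrist_force: [0.3, -0.5, -1.0]
width: 0.146
grip_force: 49.5
```

Run:
```python
from h import *
brief(bot.read_state())
```

```text
t 10.47 tcp [ 0.5023 -0.0124  0.1515] psi 87.4 tilt -1.0 q [-0.07  0.    2.05  0.    1.09 -0.03] F [ 0.3 -0.5 -1. ] M [ 0.02 -0.03  0.02] w 0.146 g 49.5
```

Dropped into a start (free, psi 87°). I'll press lightly, then turn clockwise.

Call:
{"name": "jog_arm", "arguments": {"motion": [[-1,0,0,1.5,0],[-1,0,0,1,0],[-1,0,0,0,0]]}}

```text
time: 10.72
tool_pos: [0.502, -0.0125, 0.149]
tcp_rot: [-2.273, -2.168, 0.0]
wrist_force: [-1.9, 0.5, 3.1]
width: 0.153
grip_force: 50.1
```

Call:
{"name": "jog_arm", "arguments": {"motion": [[-1,0,0,0.3,3],[-1,0,0,0.3,3],[-1,0,0,0.3,3],[-1,0,0,0.3,3],[-1,0,0,0,0]]}}

```text
time: 11.13
tool_pos: [0.5025, -0.0126, 0.1479]
tcp_rot: [2.488, 1.917, 0.001]
wrist_force: [0.7, -0.5, 3.3]
width: 0.147
grip_force: 50.1
```

Run:
```python
from h import *
brief(bot.read_state())
```

```text
t 11.13 tcp [ 0.5025 -0.0126  0.1479] psi 75.2 tilt -1.0 q [-0.07  0.01  2.06 -0.    1.08  0.18] F [ 0.7 -0.5  3.3] M [ 0.01  0.05 -0.08] w 0.147 g 50.1
```

Call:
{"name": "jog_arm", "arguments": {"motion": [[-1,0,0,0.27,3],[-1,0,0,0.27,3],[-1,0,0,0.27,3],[-1,0,0,0,0]]}}

```text
time: 11.47
tool_pos: [0.5025, -0.0125, 0.1471]
tcp_rot: [2.63, 1.718, 0.001]
wrist_force: [-0.0, 0.5, 4.2]
width: 0.152
grip_force: 50.2
```

```bash
echo 'from h import *
brief(bot.read_state())' > b.py; python3 b.py
```

```text
t 11.47 tcp [ 0.5025 -0.0125  0.1471] psi 66.3 tilt -1.0 q [-0.07  0.01  2.06 -0.    1.08  0.34] F [-0.   0.5  4.2] M [-0.1   0.08 -0.12] w 0.152 g 50.2
```

Call:
{"name": "jog_arm", "arguments": {"motion": [[-1,0,0,0.2,2],[-1,0,0,0.2,2],[-1,0,0,0,0]]}}

```text
time: 11.72
tool_pos: [0.5025, -0.0126, 0.1469]
tcp_rot: [2.687, 1.627, 0.001]
wrist_force: [0.1, -0.9, 4.8]
width: 0.147
grip_force: 50.3
```

```bash
python3 b.py
```

```text
t 11.72 tcp [ 0.5025 -0.0126  0.1469] psi 62.4 tilt -1.0 q [-0.07  0.01  2.06 -0.    1.08  0.41] F [ 0.1 -0.9  4.8] M [-0.09  0.16 -0.05] w 0.147 g 50.3
```

Call:
{"name": "jog_arm", "arguments": {"motion": [[-1,0,0,0.2,2],[-1,0,0,0.2,2],[-1,0,0,0,0]]}}

```text
time: 11.97
tool_pos: [0.5025, -0.0126, 0.1464]
tcp_rot: [2.742, 1.532, 0.001]
wrist_force: [0.0, -0.1, 4.6]
width: 0.151
grip_force: 50.3
```

```bash
python3 b.py
```

```text
t 11.97 tcp [ 0.5025 -0.0126  0.1464] psi 58.4 tilt -1.0 q [-0.07  0.01  2.06 -0.    1.08  0.48] F [ 0.  -0.1  4.6] M [-0.08  0.13 -0.09] w 0.151 g 50.3
```

Call:
{"name": "jog_arm", "arguments": {"motion": [[-1,0,0,0.2,2],[-1,0,0,0.2,2],[-1,0,0,0,0]]}}

```text
time: 12.22
tool_pos: [0.5026, -0.0124, 0.1461]
tcp_rot: [2.794, 1.436, 0.002]
wrist_force: [0.3, -0.6, 4.7]
width: 0.152
grip_force: 50.3
```

```bash
python3 b.py
```

```text
t 12.22 tcp [ 0.5026 -0.0124  0.1461] psi 54.4 tilt -1.0 q [-0.07  0.01  2.06  0.    1.07  0.55] F [ 0.3 -0.6  4.7] M [0.04 0.04 0.11] w 0.152 g 50.3
```

Call:
{"name": "jog_arm", "arguments": {"motion": [[-1,0,0,0.2,2],[-1,0,0,0.2,2],[-1,0,0,0,0]]}}

```text
time: 12.47
tool_pos: [0.5027, -0.0123, 0.146]
tcp_rot: [2.841, 1.34, 0.002]
wrist_force: [-0.4, 0.4, 6.5]
width: 0.145
grip_force: 51.2
```

```bash
python3 b.py
```

```text
t 12.47 tcp [ 0.5027 -0.0123  0.146 ] psi 50.5 tilt -1.0 q [-0.07  0.01  2.06  0.    1.07  0.62] F [-0.4  0.4  6.5] M [0.18 0.15 0.72] w 0.145 g 51.2
```

It binds: 0.72 N m at 37°, with sinking stopped. So this is the odd lid. I'll back it out to the start.

Call:
{"name": "jog_arm", "arguments": {"motion": [[-1,0,0,-0.5,-3],[-1,0,0,-0.6,-5],[-1,0,0,-0.5,-5],[-1,0,0,-0.5,-6],[-1,0,0,-0.5,-6],[-1,0,0,-0.5,-6],[-1,0,0,-0.4,-5],[-1,0,0,-0.4,-4],[-1,0,0,0,0]]}}

```text
time: 13.22
tool_pos: [0.5022, -0.0124, 0.149]
tcp_rot: [2.21, 2.232, 0.001]
wrist_force: [0.1, -0.2, 3.4]
width: 0.148
grip_force: 50.0
```

```bash
python3 b.py
```

```text
t 13.22 tcp [ 0.5022 -0.0124  0.149 ] psi 90.6 tilt -1.0 q [-0.07  0.    2.05  0.    1.08 -0.08] F [ 0.1 -0.2  3.4] M [ 0.07 -0.05  0.05] w 0.148 g 50.0
```

Lift slowly to check that it comes free.

Call:
{"name": "jog_arm", "arguments": {"motion": [[-1,0,0,-1.5,0],[-1,0,0,-1.5,0],[-1,0,0,0,0]]}}

```text
time: 13.47
tool_pos: [0.5015, -0.0124, 0.1516]
tcp_rot: [-2.215, -2.227, 0.001]
wrist_force: [0.5, 0.5, -0.4]
width: 0.149
grip_force: 49.5
```

Call:
{"name": "jog_arm", "arguments": {"motion": [[-1,0,0,-1,0],[-1,0,0,-1,0],[-1,0,0,-1,0],[-1,0,0,0,0]]}}

```text
time: 13.8
tool_pos: [0.5021, -0.0124, 0.1551]
tcp_rot: [2.215, 2.228, 0.0]
wrist_force: [0.4, 0.2, 0.4]
width: 0.146
grip_force: 49.5
```

```bash
python3 b.py
```

```text
t 13.8 tcp [ 0.5021 -0.0124  0.1551] psi 90.3 tilt -1.0 q [-0.07 -0.    2.05 -0.    1.09 -0.08] F [0.4 0.2 0.4] M [ 0.02 -0.05  0.01] w 0.146 g 49.5
```

Call:
{"name": "jog_arm", "arguments": {"motion": [[-1,0,0,-25,0],[-1,0,0,-25,0],[-1,37,2.1,0,0],[-1,37,2.1,0,0],[-1,37,2.1,0,0],[-1,37,2.1,0,0],[-1,37,2.1,0,0],[-1,37,2.1,0,0],[-1,37,2.1,0,0],[-1,37,2.1,0,0]]}}

```text
time: 14.63
tool_pos: [0.5168, 0.2855, 0.205]
tcp_rot: [2.215, 2.228, 0.0]
wrist_force: [0.6, -1.3, -0.8]
width: 0.153
grip_force: 49.6
```

Call:
{"name": "jog_arm", "arguments": {"motion": [[-1,0,0,35,0],[-1,0,0,35,0],[-1,0,0,35,0],[-1,0,0,30,0],[-1,0,0,15,0],[-1,0,0,0,0],[-1,0,0,0,0],[-1,0,0,0,0]]}}

```text
time: 15.3
tool_pos: [0.5183, 0.2842, 0.0564]
tcp_rot: [2.215, 2.227, 0.004]
wrist_force: [1.1, 0.0, -0.1]
width: 0.15
grip_force: 49.5
```

```bash
python3 b.py
```

```text
t 15.3 tcp [0.5183 0.2842 0.0564] psi 90.3 tilt -1.0 q [0.46 0.27 1.94 0.   0.92 0.45] F [ 1.1  0.  -0.1] M [-0.02 -0.01 -0.01] w 0.15 g 49.5
```

Call:
{"name": "jog_arm", "arguments": {"motion": [[-1,0,0,10,0],[-1,0,0,6,0],[-1,0,0,2,0],[-1,0,0,0,0],[-0.1,0,0,0,0],[-0.1,0,0,0,0],[-0.1,0,0,0,0],[-0.1,0,0,0,0]]}}

```text
time: 15.97
tool_pos: [0.5171, 0.2837, 0.0371]
tcp_rot: [2.215, 2.228, 0.0]
wrist_force: [0.3, 0.8, -0.1]
width: 0.449
grip_force: 0.0
```

Call:
{"name": "jog_arm", "arguments": {"motion": [[-0.1,0,0,-10,0],[-0.1,0,0,-30,0],[0.5,0,0,-40,0],[1,0,0,-40,0],[1,0,0,-40,0],[1,0,0,0,0]]}}

```text
time: 16.47
tool_pos: [0.5224, 0.2863, 0.2084]
tcp_rot: [2.211, 2.224, 0.026]
wrist_force: [1.5, 0.3, 0.9]
width: 0.986
grip_force: 0.0
```

Run:
```python
from h import *
st,im,d=snap('wrist','w6.png'); brief(st)
c,R,o=campose('wrist',st); h=cv2.cvtColor(im,cv2.COLOR_RGB2HSV)
for cc,s,m in blobs(im,(0,120,60),(7,255,255),800):
    ys,xs=np.nonzero(m); _,dd=rays('wrist',np.c_[xs,ys].astype(float),st); P=o+dd*d[ys,xs][:,None]; print(cc,s[4],P.mean(0).round(3),P[:,2].max().round(3))
print(need(st,.520,-.2565,.20,-3), need(st,.5185,-.2545,.20,177))
```

```text
t 16.47 tcp [0.5224 0.2863 0.2084] psi 90.3 tilt -0.9998 q [0.46 0.12 1.82 0.   1.19 0.45] F [1.5 0.3 0.9] M [ 0.07 -0.03  0.02] w 0.986 g 0.0
(array([-542.9,   -5.7,    4.2]), np.float64(-86.7)) (array([-540.8,   -7.2,    4.2]), np.float64(-86.7))
```

View pics/w6.png

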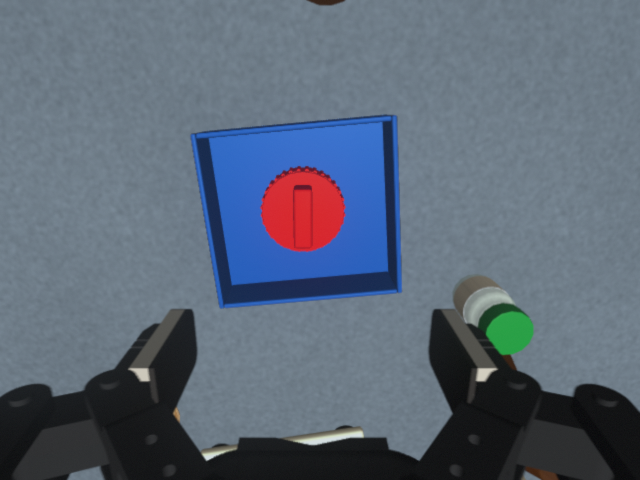

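The odd lid sits flat in the tub at (303,210). Now to the second lid.

Call:
{"name": "jog_arm", "arguments": {"motion": [[1,-40,-0.5,0,0],[1,-41,-0.5,0,0],[1,-41,-0.5,0,0],[1,-41,-0.5,0,0],[1,-41,-0.5,0,0],[1,-41,-0.5,0,0],[1,-41,-0.5,0,0],[1,-41,-0.5,0,0],[1,-41,-0.5,0,0],[1,-41,-0.5,0,0]]}}

```text
time: 17.35
tool_pos: [0.5133, -0.1271, 0.1964]
tcp_rot: [-2.214, -2.227, 0.001]
wrist_force: [1.0, -0.3, -0.3]
width: 1.001
grip_force: 0.0
```

Call:
{"name": "jog_arm", "arguments": {"motion": [[1,-41,0,0,0],[1,-41,0,0,0],[1,-41,0,0,0],[1,0,0,0,7],[1,0,0,0,7],[1,0,0,0,7],[1,0,0,0,7],[1,0,0,0,7],[1,0,0,0,7],[1,0,0,0,7]]}}

```text
time: 18.18
tool_pos: [0.5144, -0.248, 0.196]
tcp_rot: [-2.941, -1.099, 0.002]
wrist_force: [0.0, -1.0, -0.1]
width: 1.003
grip_force: 0.0
```

Call:
{"name": "jog_arm", "arguments": {"motion": [[1,0,0,0,7],[1,0,0,0,7],[1,0,0,0,7],[1,0,0,0,7],[1,0,0,0,7],[1,0,0,0,7],[1,0,0,0,2],[1,0,0,0,0],[1,0,0,0,0],[1,0,0,0,0]]}}

```text
time: 19.02
tool_pos: [0.5148, -0.2482, 0.1965]
tcp_rot: [-3.14, 0.071, 0.001]
wrist_force: [0.6, -0.4, 0.3]
width: 1.004
grip_force: 0.0
```

Run:
```python
from h import *
for i in range(3): st,im,d=snap('wrist',f'w7_{i}.png')
brief(st)
lidpose(st,im,d,.519,-.255)
```

```text
t 19.12 tcp [ 0.515  -0.2483  0.1968] psi -2.6 tilt -1.0 q [-0.49  0.09  1.87  0.    1.18  1.12] F [ 0.3 -0.4 -0.4] M [-0.03  0.02  0.03] w 1.003 g 0.0
bar 1196 ((518.4065551757812, -254.2617645263672), (13.52731990814209, 45.473846435546875), 87.3663101196289) z 0.0512 skirt circ ((518.412841796875, -253.97445678710938), 34.30656051635742)
```

Call:
{"name": "jog_arm", "arguments": {"motion": [[1,3.6,6,0,0],[1,0,0,30,0],[1,0,0,35,0],[1,0,0,35,0],[1,0,0,30,0],[1,0,0,18,0],[1,0,0,10,0],[1,0,0,0,0],[1,0,0,0,0],[-1,0,0,0,0]]}}

```text
time: 20.0
tool_pos: [0.5201, -0.2555, 0.0408]
tcp_rot: [3.139, -0.073, 0.005]
wrist_force: [-0.1, -0.4, 0.5]
width: 0.882
grip_force: 0.0
```

Call:
{"name": "jog_arm", "arguments": {"motion": [[-1,0,0,0,0],[-1,0,0,0,0],[-1,0,0,0,0],[-1,0,0,0,0],[-1,0,0,0,0],[-1,0,0,0,0]]}}

```text
time: 20.5
tool_pos: [0.519, -0.2548, 0.0398]
tcp_rot: [3.14, -0.073, 0.002]
wrist_force: [0.4, -0.1, 4.0]
width: 0.145
grip_force: 50.5
```

Call:
{"name": "jog_arm", "arguments": {"motion": [[-1,0,0,-20,0],[-1,0,0,-40,0],[-1,0,0,-40,0],[-1,0,0,-40,-7],[-1,0,0,-15,-7],[-1,0,0,0,-7],[-1,0,0,0,-7],[-1,0,0,0,-7],[-1,0,0,0,-7],[-1,0,0,0,-7]]}}

```text
time: 21.33
tool_pos: [0.5181, -0.2543, 0.1936]
tcp_rot: [-2.884, -1.244, 0.001]
wrist_force: [0.7, -0.0, -2.1]
width: 0.147
grip_force: 49.9
```

Run:
```python
from held import *
for i in range(2): st,im,d=snap('wrist',f'w8_{i}.png')
brief(st); heldlid('pics/w8_1.png.npz',st); print(need(st,.5023,-.0124,.195,46.4))
```

```text
t 21.38 tcp [ 0.5181 -0.2543  0.1935] psi 47.0 tilt -1.0 q [-0.5   0.11  1.86 -0.    1.18  0.25] F [-0.4  0.6 -1.5] M [ 0.03 -0.01 -0.03] w 0.144 g 49.9
[(-14, 811), (-12, 3252), (-10, 168), (-8, 131), (-6, 99), (-4, 93), (-2, 70), (0, 78), (2, 70), (4, 61), (6, 62), (8, 1935), (10, 6825), (12, 434), (14, 463), (16, 249), (18, 167), (20, 181), (22, 140), (24, 152), (26, 145), (28, 128), (30, 126), (32, 101)]
skirt top z 10.55343333254017 bar z -11.4663581399351 bar x range [-21.77221866  22.88733976] y [-6.83672175  6.61281616] circle [ 2.47 -0.13 33.89] 9
(array([ 166.1, -176.6,   -1.4]), np.float64(0.6))
```

Call:
{"name": "jog_arm", "arguments": {"motion": [[-1,27.7,-29.4,0,0],[-1,27.7,-29.4,0,0],[-1,27.7,-29.4,0,0],[-1,27.7,-29.4,0,0],[-1,27.7,-29.4,0,0],[-1,27.7,-29.4,0,0],[-1,0,0,15,0],[-1,0,0,10,0],[-1,0,0,5,0],[-1,0,0,0,0]]}}

```text
time: 22.27
tool_pos: [0.5041, -0.0131, 0.1619]
tcp_rot: [-2.888, -1.232, 0.006]
wrist_force: [0.4, 0.8, -1.5]
width: 0.147
grip_force: 49.9
```

Call:
{"name": "jog_arm", "arguments": {"motion": [[-1,0,0,0,0],[-1,0,0,0,0],[-1,0,0,0,0]]}}

```text
time: 22.52
tool_pos: [0.5062, -0.0136, 0.1646]
tcp_rot: [2.889, 1.232, 0.001]
wrist_force: [-0.1, -0.1, -1.2]
width: 0.146
grip_force: 49.9
```

```bash
python3 b.py
python3 - <<'E'
from h import *
print(need(bot.read_state(),.5022,-.0120,.158,46.4))
E
```

```text
t 22.52 tcp [ 0.5062 -0.0136  0.1646] psi 46.2 tilt -1.0 q [-0.08 -0.    2.03 -0.    1.11  0.69] F [-0.1 -0.1 -1.2] M [-0.04 -0.04  0.02] w 0.146 g 49.9
(array([-1.6, -4. ,  6.5]), np.float64(-0.2))
```

Call:
{"name": "jog_arm", "arguments": {"motion": [[-1,-1.6,-4,5,0],[-1,0,0,0,0],[-1,0,0,0,0],[-1,0,0,0,0],[-1,0,0,0,0]]}}

```text
time: 22.93
tool_pos: [0.5017, -0.0109, 0.1591]
tcp_rot: [2.888, 1.236, 0.0]
wrist_force: [0.9, -0.6, -0.6]
width: 0.149
grip_force: 49.9
```

Call:
{"name": "jog_arm", "arguments": {"motion": [[-1,0,0,1,0],[-1,0,0,1,0],[-1,0,0,0,0],[-1,0,0,0,0]]}}

```text
time: 23.27
tool_pos: [0.5016, -0.0108, 0.1569]
tcp_rot: [-2.888, -1.236, 0.0]
wrist_force: [-0.9, -0.2, -1.2]
width: 0.145
grip_force: 49.9
```

```bash
python3 b.py
python3 - <<'E'
from h import *
print(need(bot.read_state(),.5022,-.0120,.158,46.4))
E
```

```text
t 23.27 tcp [ 0.5016 -0.0108  0.1569] psi 46.3 tilt -1.0 q [-0.07 -0.    2.05  0.    1.1   0.69] F [-0.9 -0.2 -1.2] M [-0.01 -0.02 -0.02] w 0.145 g 49.9
(array([-0.4,  1.2, -1.1]), np.float64(-0.1))
```

Call:
{"name": "jog_arm", "arguments": {"motion": [[-1,-0.4,1.1,1,0],[-1,0,0,1,0],[-1,0,0,0,0],[-1,0,0,0,0]]}}

```text
time: 23.6
tool_pos: [0.5024, -0.012, 0.1558]
tcp_rot: [2.888, 1.236, 0.001]
wrist_force: [-2.4, 1.3, 4.8]
width: 0.148
grip_force: 50.6
```

Call:
{"name": "jog_arm", "arguments": {"motion": [[-1,0,0,1,0],[-1,0,0,0,0],[-1,0,0,0,0]]}}

```text
time: 23.85
tool_pos: [0.5026, -0.012, 0.1556]
tcp_rot: [2.888, 1.236, 0.001]
wrist_force: [-4.2, 0.1, 9.2]
width: 0.146
grip_force: 51.2
```

Contact at the same height as with the first lid. Now I'll turn back.

Call:
{"name": "jog_arm", "arguments": {"motion": [[-1,0,0,0,-4],[-1,0,0,0,-4],[-1,0,0,-0.4,-4],[-1,0,0,-0.4,-4],[-1,0,0,0,-4]]}}

```text
time: 24.27
tool_pos: [0.5037, -0.0117, 0.1572]
tcp_rot: [2.626, 1.721, 0.005]
wrist_force: [-2.0, 1.4, 12.8]
width: 0.15
grip_force: 51.6
```

Call:
{"name": "jog_arm", "arguments": {"motion": [[-1,0,0,-0.3,-4],[-1,0,0,0,-4],[-1,0,0,0,-2]]}}

```text
time: 24.52
tool_pos: [0.5044, -0.0117, 0.1575]
tcp_rot: [2.465, 1.943, 0.007]
wrist_force: [0.8, 2.0, 8.5]
width: 0.144
grip_force: 51.0
```

Call:
{"name": "jog_arm", "arguments": {"motion": [[-1,0,0,0,-3],[-1,0,0,0,-3],[-1,0,0,0,-2],[-1,0,0,0,0]]}}

```text
time: 24.85
tool_pos: [0.5029, -0.012, 0.1556]
tcp_rot: [2.327, 2.109, 0.002]
wrist_force: [-0.7, 0.2, -0.4]
width: 0.15
grip_force: 49.9
```

Call:
{"name": "jog_arm", "arguments": {"motion": [[-1,0,0,0.3,-3],[-1,0,0,0,-2],[-1,0,0,0,0]]}}

```text
time: 25.1
tool_pos: [0.5015, -0.012, 0.154]
tcp_rot: [-2.234, -2.208, 0.002]
wrist_force: [-0.4, 0.7, -1.3]
width: 0.142
grip_force: 49.9
```

```bash
python3 b.py
```

```text
t 25.1 tcp [ 0.5015 -0.012   0.154 ] psi 89.3 tilt -1.0 q [-0.07 -0.    2.05 -0.    1.09 -0.06] F [-0.4  0.7 -1.3] M [ 0.03 -0.02  0.04] w 0.142 g 49.9
```

Call:
{"name": "jog_arm", "arguments": {"motion": [[-1,0,0,1.5,0],[-1,0,0,1.5,0],[-1,0,0,0,0]]}}

```text
time: 25.35
tool_pos: [0.502, -0.012, 0.1517]
tcp_rot: [-2.235, -2.207, 0.001]
wrist_force: [-0.9, 0.2, -0.2]
width: 0.145
grip_force: 50.1
```

Call:
{"name": "jog_arm", "arguments": {"motion": [[-1,0,0,0.4,4],[-1,0,0,0.4,4],[-1,0,0,0.35,4],[-1,0,0,0.35,4],[-1,0,0,0.35,4],[-1,0,0,0.35,4],[-1,0,0,0,0]]}}

```text
time: 25.93
tool_pos: [0.5024, -0.012, 0.1497]
tcp_rot: [2.647, 1.692, 0.001]
wrist_force: [0.8, -0.3, 0.6]
width: 0.15
grip_force: 50.1
```

```bash
python3 b.py
```

```text
t 25.93 tcp [ 0.5024 -0.012   0.1497] psi 65.2 tilt -1.0 q [-0.07  0.    2.05  0.    1.08  0.36] F [ 0.8 -0.3  0.6] M [ 0.02 -0.07  0.02] w 0.15 g 50.1
```

Call:
{"name": "jog_arm", "arguments": {"motion": [[-1,0,0,0.9,3],[-1,0,0,0.3,3],[-1,0,0,0.3,3],[-1,0,0,0.1,1],[-1,0,0,0,0]]}}

```text
time: 26.35
tool_pos: [0.5028, -0.0121, 0.1487]
tcp_rot: [2.781, 1.46, 0.002]
wrist_force: [-0.9, 0.1, 5.2]
width: 0.142
grip_force: 50.6
```

```bash
python3 b.py
```

```text
t 26.35 tcp [ 0.5028 -0.0121  0.1487] psi 55.4 tilt -1.0 q [-0.07  0.01  2.05 -0.    1.08  0.53] F [-0.9  0.1  5.2] M [-0.04  0.07 -0.  ] w 0.142 g 50.6
```

Call:
{"name": "jog_arm", "arguments": {"motion": [[-1,0,0,0.27,3],[-1,0,0,0.2,2],[-1,0,0,0,0]]}}

```text
time: 26.6
tool_pos: [0.5028, -0.012, 0.1482]
tcp_rot: [2.842, 1.337, 0.002]
wrist_force: [-0.4, 0.6, 6.3]
width: 0.144
grip_force: 50.6
```

```bash
python3 b.py
```

```text
t 26.6 tcp [ 0.5028 -0.012   0.1482] psi 50.4 tilt -1.0 q [-0.07  0.01  2.06  0.    1.08  0.62] F [-0.4  0.6  6.3] M [-0.02  0.06 -0.08] w 0.144 g 50.6
```

Call:
{"name": "jog_arm", "arguments": {"motion": [[-1,0,0,0.27,3],[-1,0,0,0.2,2],[-1,0,0,0,0]]}}

```text
time: 26.85
tool_pos: [0.5028, -0.012, 0.1478]
tcp_rot: [2.898, 1.211, 0.002]
wrist_force: [-0.7, -0.1, 5.2]
width: 0.148
grip_force: 50.6
```

```bash
python3 b.py
```

```text
t 26.85 tcp [ 0.5028 -0.012   0.1478] psi 45.4 tilt -1.0 q [-0.07  0.01  2.06  0.    1.08  0.71] F [-0.7 -0.1  5.2] M [ 0.03  0.08 -0.02] w 0.148 g 50.6
```

Past the odd lid's binding point, and still free. This is the right lid, so I'll carry on.

Call:
{"name": "jog_arm", "arguments": {"motion": [[-1,0,0,0.27,3],[-1,0,0,0.27,3],[-1,0,0,0.27,3],[-1,0,0,0.27,3],[-1,0,0,0,0]]}}

```text
time: 27.27
tool_pos: [0.5029, -0.012, 0.1467]
tcp_rot: [3.009, 0.901, 0.002]
wrist_force: [-0.2, -0.3, 5.1]
width: 0.145
grip_force: 50.7
```

```bash
python3 b.py
```

```text
t 27.27 tcp [ 0.5029 -0.012   0.1467] psi 33.3 tilt -1.0 q [-0.07  0.01  2.06  0.    1.08  0.92] F [-0.2 -0.3  5.1] M [ 0.01  0.11 -0.03] w 0.145 g 50.7
```

Call:
{"name": "jog_arm", "arguments": {"motion": [[-1,0,0,0.27,3],[-1,0,0,0.27,3],[-1,0,0,0,0]]}}

```text
time: 27.52
tool_pos: [0.5029, -0.0119, 0.1461]
tcp_rot: [3.052, 0.742, 0.002]
wrist_force: [0.0, -1.2, 5.0]
width: 0.145
grip_force: 50.6
```

```bash
python3 b.py
```

```text
t 27.52 tcp [ 0.5029 -0.0119  0.1461] psi 27.3 tilt -1.0 q [-0.07  0.01  2.06  0.    1.07  1.02] F [ 0.  -1.2  5. ] M [ 0.04  0.   -0.06] w 0.145 g 50.6
```

Call:
{"name": "jog_arm", "arguments": {"motion": [[-1,0,0,0.2,2],[-1,0,0,0.2,2],[-1,0,0,0,0]]}}

```text
time: 27.77
tool_pos: [0.5029, -0.0119, 0.1458]
tcp_rot: [3.076, 0.636, 0.003]
wrist_force: [0.4, 0.3, 5.4]
width: 0.15
grip_force: 50.7
```

```bash
python3 b.py
```

```text
t 27.77 tcp [ 0.5029 -0.0119  0.1458] psi 23.4 tilt -1.0 q [-0.07  0.01  2.06  0.    1.07  1.09] F [0.4 0.3 5.4] M [ 0.07  0.08 -0.03] w 0.15 g 50.7
```

Now 3° at a time until the stop.

Call:
{"name": "jog_arm", "arguments": {"motion": [[-1,0,0,0.15,1.5],[-1,0,0,0.15,1.5],[-1,0,0,0,0]]}}

```text
time: 28.02
tool_pos: [0.503, -0.0119, 0.1457]
tcp_rot: [3.092, 0.556, 0.003]
wrist_force: [-0.4, 0.1, 6.5]
width: 0.144
grip_force: 50.7
```

```bash
python3 b.py
```

```text
t 28.02 tcp [ 0.503  -0.0119  0.1457] psi 20.4 tilt -1.0 q [-0.07  0.01  2.06  0.    1.07  1.14] F [-0.4  0.1  6.5] M [0.03 0.06 0.01] w 0.144 g 50.7
```

Call:
{"name": "jog_arm", "arguments": {"motion": [[-1,0,0,0.1,1.5],[-1,0,0,0.1,1.5],[-1,0,0,0,0]]}}

```text
time: 28.27
tool_pos: [0.5029, -0.0119, 0.1454]
tcp_rot: [3.105, 0.475, 0.003]
wrist_force: [-0.8, -0.3, 5.6]
width: 0.144
grip_force: 50.7
```

```bash
python3 b.py
```

```text
t 28.27 tcp [ 0.5029 -0.0119  0.1454] psi 17.4 tilt -1.0 q [-0.07  0.01  2.06  0.    1.07  1.19] F [-0.8 -0.3  5.6] M [ 0.02  0.07 -0.04] w 0.144 g 50.7
```

Call:
{"name": "jog_arm", "arguments": {"motion": [[-1,0,0,0.2,2],[-1,0,0,0.2,2],[-1,0,0,0,0]]}}

```text
time: 28.52
tool_pos: [0.5031, -0.0119, 0.1452]
tcp_rot: [3.12, 0.366, 0.003]
wrist_force: [-0.6, -0.4, 6.9]
width: 0.144
grip_force: 50.8
```

```bash
python3 b.py
```

```text
t 28.52 tcp [ 0.5031 -0.0119  0.1452] psi 13.4 tilt -1.0 q [-0.07  0.01  2.06  0.    1.07  1.26] F [-0.6 -0.4  6.9] M [ 0.05  0.09 -0.06] w 0.144 g 50.8
```

Call:
{"name": "jog_arm", "arguments": {"motion": [[-1,0,0,0.1,1.5],[-1,0,0,0.1,1.5],[-1,0,0,0,0]]}}

```text
time: 28.77
tool_pos: [0.5033, -0.012, 0.1452]
tcp_rot: [3.128, 0.285, 0.004]
wrist_force: [-0.8, -0.1, 6.6]
width: 0.148
grip_force: 50.9
```

```bash
python3 b.py
```

```text
t 28.77 tcp [ 0.5033 -0.012   0.1452] psi 10.4 tilt -1.0 q [-0.07  0.01  2.06  0.    1.07  1.32] F [-0.8 -0.1  6.6] M [-0.05  0.1  -0.04] w 0.148 g 50.9
```

Run:
```python
from held import *
for i in range(2): st,im,d=snap('wrist',f'w9_{i}.png')
brief(st); heldlid('pics/w9_1.png.npz',st)
cv2.imwrite('pics/c9.png',im[:,:,::-1])
```

```text
t 28.82 tcp [ 0.5033 -0.012   0.1452] psi 10.4 tilt -1.0 q [-0.07  0.01  2.06  0.    1.07  1.32] F [0.  0.3 7.7] M [-0.03  0.14  0.  ] w 0.148 g 50.9
[(-14, 901), (-12, 3182), (-10, 170), (-8, 114), (-6, 104), (-4, 93), (-2, 72), (0, 77), (2, 66), (4, 64), (8, 1989), (10, 6754), (12, 449), (14, 440), (16, 255), (18, 179), (20, 178), (22, 140), (24, 141), (26, 147), (28, 121), (30, 120), (32, 116)]
skirt top z 10.53349964611954 bar z -11.518562790551853 bar x range [-21.79162712  22.61557537] y [-7.28632869  6.14432071] circle [ 1.5  -0.78 33.78] 10
```

View pics/c9.png

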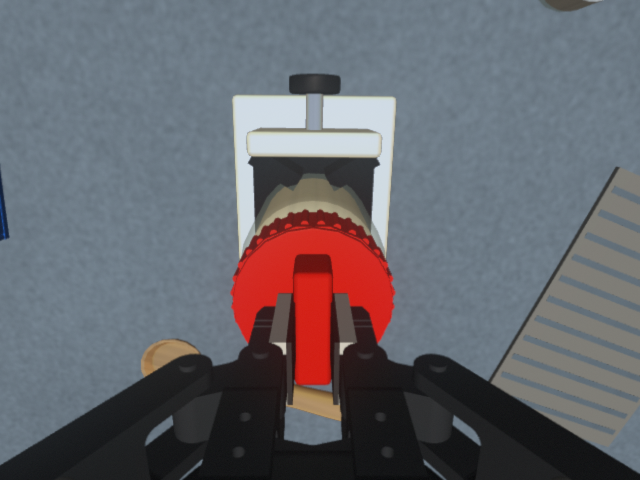

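The picture shows the lid seated low on the jar at (313,300), with the grip unchanged. Its height is within about 0.3 mm of home, so I'll use small steps until the stop.

Call:
{"name": "jog_arm", "arguments": {"motion": [[-1,0,0,0,2],[-1,0,0,0,0],[-1,0,0,0,0]]}}

```text
time: 29.12
tool_pos: [0.5034, -0.0121, 0.1452]
tcp_rot: [3.132, 0.233, 0.004]
wrist_force: [0.1, -0.1, 6.6]
width: 0.15
grip_force: 50.9
```

```bash
python3 b.py
```

```text
t 29.12 tcp [ 0.5034 -0.0121  0.1452] psi 8.5 tilt -1.0 q [-0.07  0.01  2.06 -0.    1.07  1.35] F [ 0.1 -0.1  6.6] M [-0.02  0.    0.32] w 0.15 g 50.9
```

Call:
{"name": "jog_arm", "arguments": {"motion": [[-1,0,0,0,0.7],[-1,0,0,0,0],[-1,0,0,0,0]]}}

```text
time: 29.37
tool_pos: [0.5034, -0.0121, 0.1452]
tcp_rot: [3.133, 0.215, 0.004]
wrist_force: [0.2, 0.2, 7.5]
width: 0.148
grip_force: 51.1
```

```bash
python3 b.py
```

```text
t 29.37 tcp [ 0.5034 -0.0121  0.1452] psi 7.9 tilt -1.0 q [-0.07  0.01  2.06 -0.    1.07  1.36] F [0.2 0.2 7.5] M [0.02 0.02 0.54] w 0.148 g 51.1
```

Hard stop, with 0.54 N m rising steeply and 80° after the start. I'll relax the twist, release and retract.

Call:
{"name": "jog_arm", "arguments": {"motion": [[-1,0,0,-1,-1.2],[-1,0,0,0,0],[0,0,0,0,0],[0,0,0,0,0],[0,0,0,0,0],[0,0,0,0,0],[0,0,0,-10,0],[0,0,0,-30,0],[0,0,0,-30,0],[0.5,0,0,-30,0]]}}

```text
time: 30.2
tool_pos: [0.5015, -0.0119, 0.2462]
tcp_rot: [-3.132, -0.242, 0.002]
wrist_force: [0.8, -0.6, 0.3]
width: 0.623
grip_force: 0.0
```

Call:
{"name": "jog_arm", "arguments": {"motion": [[0.5,-35,0,0,0],[0.5,-35,0,0,0],[0.5,-15,0,0,0],[0.5,0,0,0,0],[0.5,0,0,0,0],[0.5,0,0,0,0]]}}

```text
time: 30.7
tool_pos: [0.419, -0.025, 0.2457]
tcp_rot: [3.132, 0.242, 0.003]
wrist_force: [-0.5, 0.2, -0.7]
width: 0.75
grip_force: 0.0
```

Run:
```python
from h import *
for i in range(2): st,im,d=snap('wrist',f'w10_{i}.png')
brief(st); lidpose(st,im,d,.5029,-.0115,.157)
```

```text
t 30.75 tcp [ 0.4192 -0.025   0.2454] psi 8.8 tilt -1.0 q [-0.12 -0.25  2.09  0.    1.29  1.3 ] F [ 0.7 -0.6 -0.2] M [ 0.02 -0.02 -0.01] w 0.747 g 0.0
bar 2353 ((502.8955383300781, -11.52114486694336), (46.15647506713867, 14.10867691040039), 10.722552299499512) z 0.1565 skirt circ ((502.2913818359375, -11.169516563415527), 34.17638397216797)
```

View pics/w10_1.png

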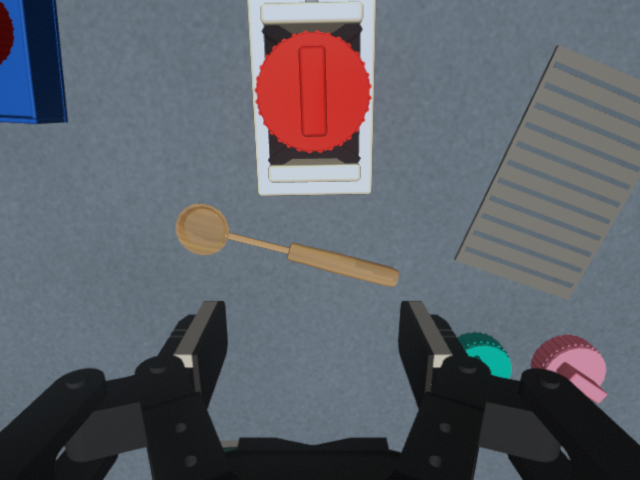

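The picture shows the lid home on the jar at (313,92): bar top at 156.5 mm against 157 expected. The odd lid is in the tub at upper left. The spoon and the look-alikes are untouched.

```bash
python3 -c "
from workcell import bot
print(bot.finish_job())"
```

```text
the job is handed in; nothing more can be done
None
```

The jar is closed with the lid that screws fully home, the odd lid that bound is in the blue tub, and the job was handed in at about 31 s of the 72 s allowed.

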